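# Find the sound spring locator and fit it to the welding jig

## Robot

A 7-joint arm with a two-finger parallel gripper is mounted at the origin on a cart in front of the work surface, level with it; the furniture and walls round the work are solid. World frame = base frame: x ahead of the robot, y to its left, z up, the work surface at z = 0. Lengths are in m, angles in rad, forces in N, time in s.
With the tool pointing down it reaches from about 0.4 to 0.875 m from the base axis. Payload 4.4 kg.
Tool frame: the origin (TCP) lies at the very end of the fingers, on their centre line; the grasp point (between the pads) lies 19 mm behind it; z points along the fingers, y is the direction in which the jaws open and shut (so a half turn about z gives the same grasp; the last joint's range is limited). The gripper opens to 85 mm and grips with 20 to 120 N. Pads are 22 mm wide; open, the fingers measure 114 mm over their backs; the gripper's body (76 mm by 85 mm) begins 54 mm behind the grasp point. The pads swing forward as they close: fully open they stand 13 mm farther back than shut.
Start: joints at [-1.171, 0.628, 0.038, 1.517, -0.027, 0.996, -0.02], TCP at [0.292, 0.581, 0.231] pointing down, gripper open.
Joint ranges: [-3.06, 3.06], [-0.37, 2.12], [-1.25, 1.32], [0.18, 2.47], [-1.1, 4.24], [0.23, 1.98], [-2.94, 2.94]. Speed limits (rad/s): [2.57, 2.57, 3.14, 3.14, 3.14, 3.14, 3.14].

## Interface

Orientations are given as a rotation vector (axis times angle).
In Python, from station import state, read_camera, sign_off gives the robot as it stands.
- The arm moves only by the tool arm_command, never from a script. Its argument "plan" is one flat list of numbers, 4 for each row, row after row: the shift along the tool's x, y, z in cm, then the turn about the tool's z in rad. In form: [x, y, z, turn, x, y, z, turn, ...]. A call has 1 to 20 rows; each row is the pose to reach, as a shift and turn from the pose measured when the call began, along the tool's axes at that moment; what a row does not reach only later rows make up. A row lasts 1/8 s, in which the tool goes at most 62.5 mm and 10.7 degrees, less where a joint would pass 70% of its speed; a pose out of reach is approached as far as the arm can. A call with a gripper value outside its range is refused whole. "claw" is the finger opening in cm, from 0 to 8.54, set as the call begins (left out, the last holds). The fingers move at their own pace and stop on an object; "grip_force" is the grip in N (left out, the last holds). Time passes only in rows, so rows that repeat a pose let the fingers close. It gives the time, the measured TCP pose, the force and the opening at its end, in the units of the state.
- state(): the state, without advancing time (a new reading comes with each control period).
- read_camera(name): name is "side" or "top"; returns a dict with "color" (400x640x3 uint8, red, green, blue), "depth" (400x640 float32, m along the optical axis (not along the pixel's ray), 0 where there is no reading), "K" (3x3 intrinsics, pixels), "xyz" and "orientation" of the camera in the world. Camera axes: x right, y up, looking along -z (the intrinsics and any distortion apply to the point x, -y, -z); pixel columns grow to the right and rows downward; lengths in m; the calibration is good to about 2 mm. A picture is of the moment at which its call begins.
- sign_off(): hands the job in, once; it reports no verdict.
The state is a dict: "time_s": time; "joint_positions": joint angles; "qvel": joint speeds; "tau": joint torques, N m; "position": TCP position; "orientation": TCP orientation; "contact_force": force on the tool from outside, world axes, zero at the start; "torque": the same for the moment, N m; "opening": finger opening in m.
Only numpy, scipy, OpenCV 4.12 (cv2) and the standard library are available. Lean on these libraries where they do the work, as an engineer would, in place of code of your own. Each camera call takes 0.05 s, during which the arm holds its last target.

## Task

The welding jig is missing one of its two sprung locating pins. Try the three used locators in the wooden rack by pushing their brass pins about 5 mm in and holding them there a moment, until you find the sound one that pushes back with about 13 N there (one of the others is tired and gives way to a few newtons, one is choked with spatter and nearly solid; never lean on a pin with more than 25 N). Move the sound one to the jig's empty bore, fully home, then push and hold its pin about 5 mm in once more to check that it still springs; leave the other two in the rack and do not disturb the cup, the magnet square or the spanner.

Things in the scene. Friction and masses are not known exactly. Their poses are not given: they have to be found in the camera images.
- locator_a: one of three identical-looking sprung locators in the rack, 0.2 to 0.3 kg; letter and place tell nothing of its state. Origin on its axis under the collar (at the rack's top face now), z up. Above: round dark steel collar 34 mm wide, 20 mm high (grip here), then brass pin 17 mm wide, flat end (13 mm wide) 34 mm above the origin. Below: shank 24 mm wide, 28 mm long, last 5 mm tapered to 17 mm
- locator_b: another of the three locators, same shape and frame as locator_a
- locator_c: another of the three locators, same shape and frame as locator_a
- plunger_a (a joint): how far locator_a's brass pin is pushed down into its collar, m: 0 sprung out, 0.010 at its end stop. A sound pin takes 5 N to start and 1.6 N per mm (13 N at 5 mm), a tired one under 4 N at 5 mm; a choked one 8 N and 12 N per mm, so 25 N only 1.4 mm in. All spring back out
- plunger_b (a joint): the same for locator_b
- plunger_c (a joint): the same for locator_c
- rack: hardwood rack block fixed to the surface, 70 x 230 x 40 mm high (x, y, z), origin at the centre of its underside. Three bores, 26 mm wide and 34 mm deep, in a row along its y axis at y = -85, 0 and +85 mm, each with a locator in it
- jig: welding jig fixed to the surface: dark steel base plate 130 x 210 x 12 mm (x, y, z), origin at the centre of its underside. Two grey bored blocks 56 x 56 mm, tops 46 mm above the surface: at y = +50 mm empty, at y = -50 mm with a fixed locator of the same kind (pin end at 80 mm). A steel angle stop, 38 mm high, along x = +58 mm
- jig_bore (a point): centre of the mouth of the jig's empty bore, on the top face of its block; z up. The bore is 25.4 mm wide, chamfered 1.5 mm, 34 mm deep. A locator is home when its collar rests on this face
- cup: white enamel cup, 69 x 93 x 91 mm high, standing behind the work; bystander
- magnet_square: orange magnetic welding angle, 65 x 65 x 15 mm, lying behind the work; bystander
- spanner: small combination spanner, 37 x 176 x 5 mm, lying flat in front of the work; bystander
Things that resemble listed ones, but are neither listed nor needed, are in the scene too. What is shaped like the locator_c but green or red is not meant. Leave any red look-alike of the locator_b alone.

How it is judged:
By the outcome, as a careful person would: the job done as asked, in the order asked, and still so for the second after the job is handed in, with the robot touching nothing.
It also fails if it takes over 72 s, if anything falls off the work surface, if the arm or the gripper's body presses on something with over 40 N, if the wrist force passes 120 N, or if a joint passes its speed limit or range.

## Working session

There is one attempt and no reset: what is moved stays moved. The work goes in short steps, Python scripts to look and compute and a tool call to move; the robot and the scene stay as the last step left them, time stands still between calls to the robot, and variables do not carry over. Pictures are saved under pics/ and viewed, and the job is handed in when it is done.

Besides the shell and the picture viewer there is one more tool, called after "Call:" by a JSON object that holds its "fn" and its "kwargs", one argument or row to a line. arm_command: Moves the arm, as the interface text tells. Its arguments: {"type":"object","properties":{"plan":{"type":"array"},"claw":{"type":"number"},"grip_force":{"type":"number"}},"required":["plan"]}

```bash
ls; mkdir -p pics; cat > h.py <<'E'
import numpy as np, cv2
from scipy.spatial.transform import Rotation as R
from station import state, read_camera
def shot(name):
    c=read_camera(name); np.savez(f'{name}.npz',**{k:np.array(v) for k,v in c.items()}); return c
def load(name): return dict(np.load(f'{name}.npz'))
def Rm(o):
    o=np.array(o); 
    return R.from_rotvec(o).as_matrix() if o.shape==(3,) else o
def w(c,u,v,d=None):
    K=c['K']; d=c['depth'][int(v),int(u)] if d is None else d
    x=(u-K[0,2])/K[0,0]*d; y=(v-K[1,2])/K[1,1]*d
    return Rm(c['orientation'])@np.array([x,-y,-d])+c['xyz']
def wz(c,u,v,z):
    p=w(c,u,v,1.0); o=c['xyz']; return o+(p-o)*(z-o[2])/(p[2]-o[2])
E
python3 - <<'E'
from h import *
for n in('top','side'):
    c=shot(n); print(n,c['K'],c['xyz'],c['orientation'],[k for k in c]); cv2.imwrite(f'pics/{n}0.png',c['color'][:,:,::-1])
s=state(); print({k:np.round(v,3) for k,v in s.items()})
E
```

```text
pics
top [[395.3825458    0.         322.79845902]
 [  0.         395.3825458  191.32401557]
 [  0.           0.           1.        ]] [0.41654268 0.02535197 0.92425457] [ 0.17612507 -0.15178006 -1.41856866] ['color', 'depth', 'K', 'xyz', 'orientation']
side [[402.10813949   0.         320.63603829]
 [  0.         402.10813949 199.85749396]
 [  0.           0.           1.        ]] [0.34286363 0.70378887 0.63857319] [ 0.22564428 -1.21497353 -2.53362759] ['color', 'depth', 'K', 'xyz', 'orientation']
{'time_s': np.float64(0.1), 'joint_positions': array([-1.171,  0.629,  0.038,  1.518, -0.027,  0.996, -0.02 ]), 'qvel': array([ 0.001, -0.002, -0.001, -0.003, -0.   , -0.002,  0.001]), 'tau': array([ 2.0000e-03, -5.6454e+01,  1.2300e+00, -1.9397e+01,  1.1000e-02,
        5.0000e-03,  0.0000e+00]), 'position': array([0.292, 0.58 , 0.23 ]), 'orientation': array([-7.250e-01, -3.056e+00,  3.000e-03]), 'contact_force': array([-0.549,  0.039, -0.115]), 'torque': array([ 0.018, -0.047, -0.012]), 'opening': np.float64(0.085)}
```

View pics/top0.png

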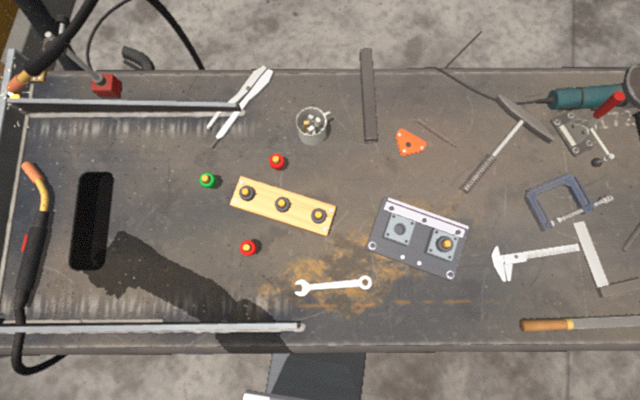

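View pics/side0.png

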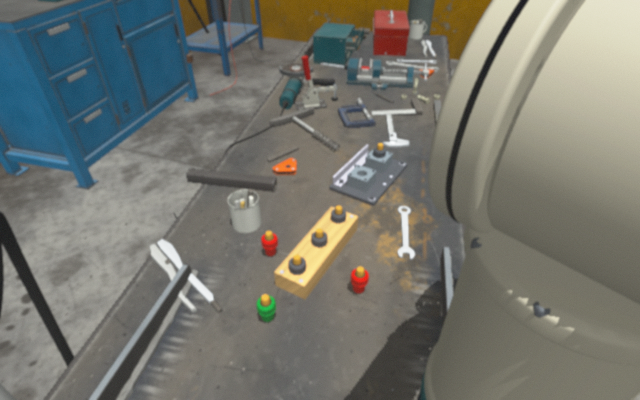

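```bash
python3 - <<'E'
from h import *
c=load('top'); im=c['color'][:,:,::-1]
a=cv2.resize(im[170:240,225:340],None,fx=6.9,fy=6.9,interpolation=cv2.INTER_CUBIC); cv2.imwrite('pics/c1.png',a)
a=cv2.resize(im[190:285,360:475],None,fx=6,fy=6,interpolation=cv2.INTER_CUBIC); cv2.imwrite('pics/c2.png',a)
s=load('side'); im=s['color'][:,:,::-1]
a=cv2.resize(im[135:300,265:420],None,fx=3.6,fy=3.6,interpolation=cv2.INTER_CUBIC); cv2.imwrite('pics/c3.png',a)
for n,(u,v) in dict(L=(247,192),M=(283,204),R=(319,215),fix=(446,243),bore=(402,230),table=(350,260),cup=(312,125)).items(): print(n,w(c,u,v).round(4))
E
```

```text
L [0.5731 0.2172 0.0735]
M [0.5583 0.1345 0.0726]
R [0.5455 0.0529 0.0741]
fix [ 0.5246 -0.2232  0.0799]
bore [ 0.5483 -0.1401  0.0121]
table [ 0.4637 -0.0311 -0.0027]
cup [ 0.7778  0.1059 -0.0011]
```

View pics/c1.png

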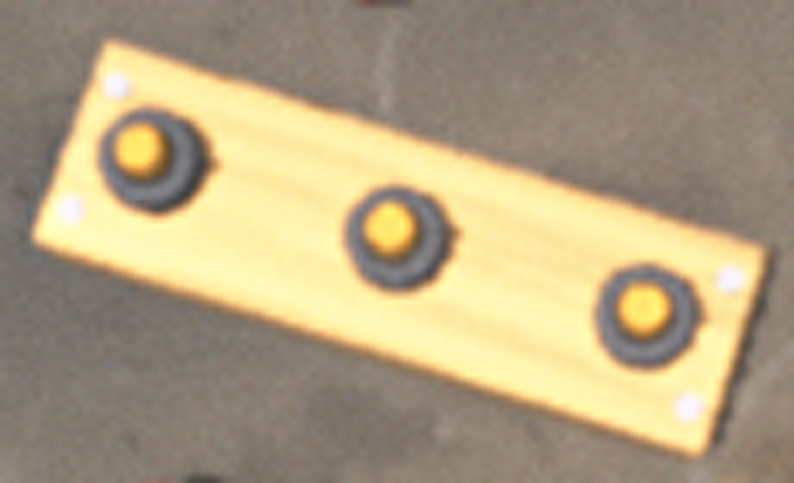

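View pics/c2.png

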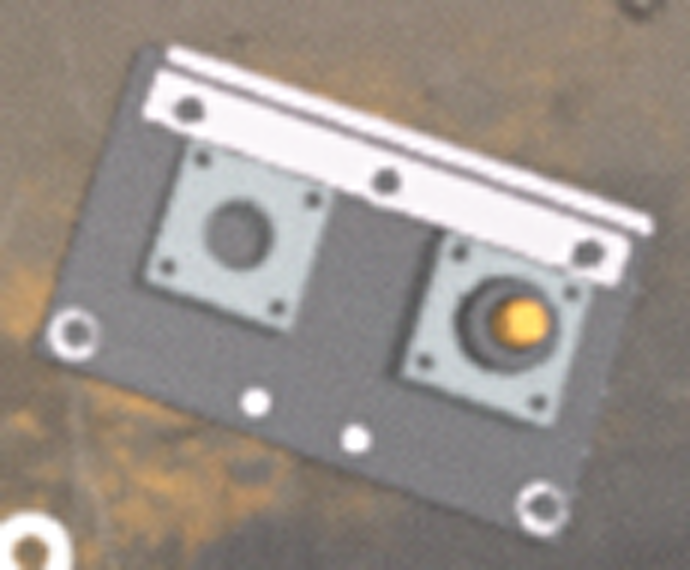

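View pics/c3.png

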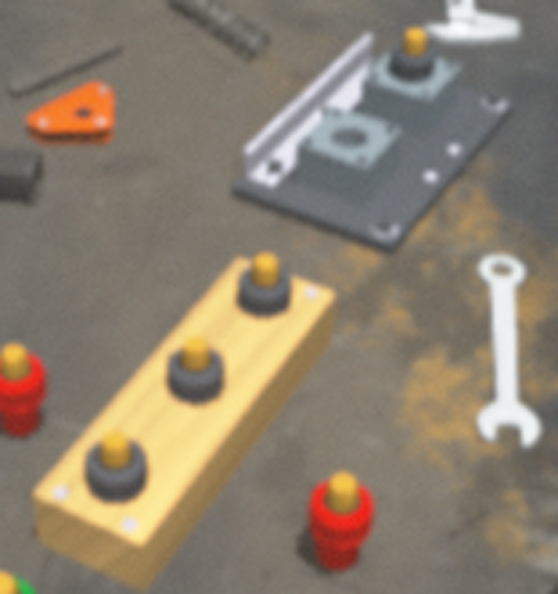

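```bash
cat > m.py <<'E'
from h import *
c=load('top'); s=load('side')
def P(x,y,f,ox,oy): return ox+(x+.5)/f-.5, oy+(y+.5)/f-.5
print('rack corners')
q=[wz(c,*P(x,y,6.9,225,170),.04) for x,y in[(108,40),(767,247),(697,457),(35,240)]]
for p in q: print(p.round(4))
print('centre',np.mean(q,0).round(4)); d=q[0]-q[1]+q[3]-q[2]; print('rack y axis yaw',np.degrees(np.arctan2(d[1],d[0]))-90)
d/=np.linalg.norm(d); m=np.mean(q,0)
for k in(.085,0,-.085): print('bore',(m+k*d).round(4))
for n,x,y in('L',140,150),('M',391,228),('R',645,306): print(n,'pin',wz(c,*P(x,y,6.9,225,170),.0725).round(4))
for n,x,y in('L',154,160),('M',399,238),('R',648,316): print(n,'collar',wz(c,*P(x,y,6.9,225,170),.055).round(4))
print('jig bore',wz(c,*P(240,235,6,360,190),.046).round(4))
q=[wz(c,*P(x,y,6,360,190),.046) for x,y in[(192,139),(331,187),(291,330),(147,281)]]; print('block',np.mean(q,0).round(4))
q2=[wz(c,*P(x,y,6,360,190),.046) for x,y in[(440,232),(591,285),(550,426),(402,376)]]; print('block2',np.mean(q2,0).round(4))
d=np.mean(q,0)-np.mean(q2,0); print(np.linalg.norm(d),'jig yaw',np.degrees(np.arctan2(d[1],d[0]))-90)
print('fix pin',wz(c,*P(525,322,6,360,190),.079).round(4))
print('side')
for n,x,y,z in('L',117,437,.074),('M',196,343,.074),('R',266,258,.074),('fix',416,34,.08),('bore',352,138,.046): print(n,wz(s,*P(x,y,3.6,265,135),z).round(4))
E
python3 m.py
```

```text
rack corners
[0.6156 0.2476 0.04  ]
[0.5781 0.0197 0.04  ]
[0.5064 0.0325 0.04  ]
[0.5452 0.2585 0.04  ]
centre [0.5613 0.1395 0.04  ]
rack y axis yaw -9.542229662383406
bore [0.5754 0.2234 0.04  ]
bore [0.5613 0.1395 0.04  ]
bore [0.5472 0.0557 0.04  ]
L pin [0.5741 0.2224 0.0725]
M pin [0.5608 0.1388 0.0725]
R pin [0.5478 0.0553 0.0725]
L collar [0.5747 0.2213 0.055 ]
M collar [0.5609 0.138  0.055 ]
R collar [0.5474 0.0545 0.055 ]
jig bore [ 0.5454 -0.1283  0.046 ]
block [ 0.5459 -0.1284  0.046 ]
block2 [ 0.5245 -0.2251  0.046 ]
0.099059996911262 jig yaw -12.45350295384111
fix pin [ 0.5245 -0.2257  0.079 ]
side
L [0.5744 0.2218 0.074 ]
M [0.561 0.139 0.074]
R [0.5478 0.053  0.074 ]
fix [ 0.5245 -0.2269  0.08  ]
bore [ 0.5434 -0.1278  0.046 ]
```

```bash
cat >> h.py <<'E'
L=(.5745,.222); M=(.561,.1388); Rr=(.5475,.0545); J=(.545,-.1283)
def st():
    s=state(); A=R.from_rotvec(s['orientation']).as_matrix()
    yaw=np.degrees(np.arctan2(A[1,1],A[0,1]))
    print('t',round(float(s['time_s']),2),'pos',s['position'].round(4),'tooly yaw',yaw.round(2),'zax',A[:,2].round(4),'F',np.round(s['contact_force'],2),'T',np.round(s['torque'],2),'op',round(float(s['opening']),4),'q',s['joint_positions'].round(2))
    return s,A,yaw
def to(x,y,z,jaw=None):
    s,A,yaw=st(); d=A.T@(np.array([x,y,z])-s['position'])*100
    t=0
    if jaw is not None: # tool z is down: turn +t lowers world yaw
        t=-((jaw-yaw+90)%180-90)
    print('rows to',(x,y,z),'shift cm',d.round(2),'turn',np.radians(t).round(3))
E
python3 - <<'E'
from h import *
s,A,y=st(); print(A.round(3)); to(*L,.16,-11); to(*L,.09,-11); to(*L,.079,-11)
E
```

```text
t 0.1 pos [0.2917 0.5803 0.2305] tooly yaw 63.31 zax [-8.0e-04 -1.5e-03 -1.0e+00] F [-0.55  0.04 -0.11] T [ 0.02 -0.05 -0.01] op 0.0854 q [-1.17  0.63  0.04  1.52 -0.03  1.   -0.02]
[[-0.893  0.449 -0.001]
 [ 0.449  0.893 -0.002]
 [-0.    -0.002 -1.   ]]
t 0.1 pos [0.2917 0.5803 0.2305] tooly yaw 63.31 zax [-8.0e-04 -1.5e-03 -1.0e+00] F [-0.55  0.04 -0.11] T [ 0.02 -0.05 -0.01] op 0.0854 q [-1.17  0.63  0.04  1.52 -0.03  1.   -0.02]
rows to (0.5745, 0.222, 0.16) shift cm [-41.36 -19.29   7.08] turn 1.297
t 0.1 pos [0.2917 0.5803 0.2305] tooly yaw 63.31 zax [-8.0e-04 -1.5e-03 -1.0e+00] F [-0.55  0.04 -0.11] T [ 0.02 -0.05 -0.01] op 0.0854 q [-1.17  0.63  0.04  1.52 -0.03  1.   -0.02]
rows to (0.5745, 0.222, 0.09) shift cm [-41.36 -19.28  14.08] turn 1.297
t 0.1 pos [0.2917 0.5803 0.2305] tooly yaw 63.31 zax [-8.0e-04 -1.5e-03 -1.0e+00] F [-0.55  0.04 -0.11] T [ 0.02 -0.05 -0.01] op 0.0854 q [-1.17  0.63  0.04  1.52 -0.03  1.   -0.02]
rows to (0.5745, 0.222, 0.079) shift cm [-41.36 -19.28  15.18] turn 1.297
```

Call:
{"fn": "arm_command", "kwargs": {
  "plan": [-5,-2,0,0.15,-10,-5,1,0.3,-15,-7,2,0.45,-20,-9.5,3,0.6,-25,-12,4,0.75,-30,-14,5,0.95,-35,-16.5,6,1.1,-39,-18.3,7,1.25,-41.4,-19.3,9,1.297,-41.4,-19.3,11,1.297,-41.4,-19.3,12.5,1.297,-41.4,-19.3,13.5,1.297,-41.4,-19.3,13.5,1.297],
  "claw": 0,
  "grip_force": 40
}}

```text
time_s: 1.72
position: [0.5741, 0.2221, 0.0952]
orientation: [2.423, 1.999, -0.004]
contact_force: [0.3, -0.2, 0.2]
opening: -0.0001
```

```bash
python3 - <<'E'
from h import *
to(*L,.079,-11)
for n in('top','side'):
    c=shot(n); cv2.imwrite(f'pics/{n}1.png',c['color'][:,:,::-1])
a=cv2.resize(c['color'][180:320,230:400,::-1],None,fx=4,fy=4,interpolation=cv2.INTER_CUBIC); cv2.imwrite('pics/c4.png',a)
E
```

```text
t 1.73 pos [0.5741 0.2221 0.0952] tooly yaw -10.95 zax [-0.0021 -0.0018 -1.    ] F [ 0.35 -0.23  0.23] T [ 0.   -0.01 -0.01] op -0.0001 q [-0.61  0.77  0.32  1.74 -0.35  0.69 -0.3 ]
rows to (0.5745, 0.222, 0.079) shift cm [0.   0.05 1.62] turn 0.001
```

View pics/c4.png

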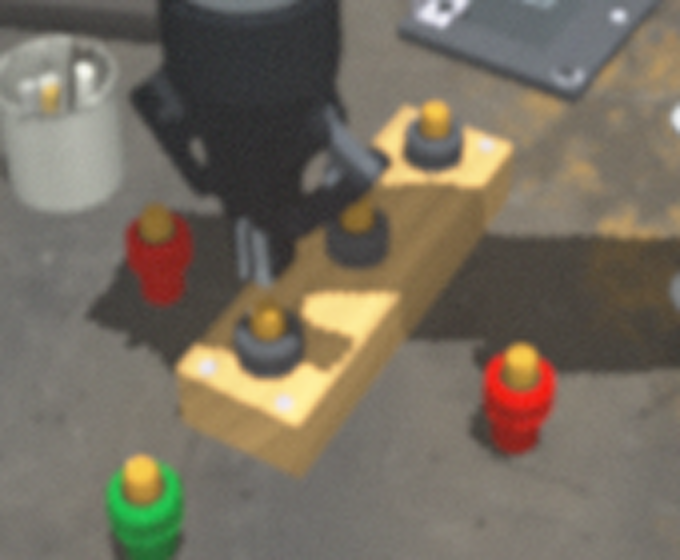

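Call:
{"fn": "arm_command", "kwargs": {
  "plan": [0,0,0.8,0,0,0,1.5,0,0,0,1.8,0,0,0,1.8,0]
}}

```text
time_s: 2.33
position: [0.5748, 0.222, 0.0779]
orientation: [2.423, 1.998, -0.002]
contact_force: [0.5, -0.2, 0.2]
opening: 0.0001
```

Call:
{"fn": "arm_command", "kwargs": {
  "plan": [0,0,0.1,0,0,0,0.1,0]
}}

```text
time_s: 2.58
position: [0.5748, 0.222, 0.077]
orientation: [2.423, 1.998, -0.002]
contact_force: [-0.6, -0.0, 0.3]
opening: 0.0001
```

Call:
{"fn": "arm_command", "kwargs": {
  "plan": [0,0,0.1,0,0,0,0.1,0]
}}

```text
time_s: 2.82
position: [0.5748, 0.222, 0.076]
orientation: [2.423, 1.998, -0.002]
contact_force: [0.1, 0.2, 0.6]
opening: -0.0
```

Call:
{"fn": "arm_command", "kwargs": {
  "plan": [0,0,0.1,0,0,0,0.1,0]
}}

```text
time_s: 3.08
position: [0.5747, 0.222, 0.0749]
orientation: [2.423, 1.999, -0.002]
contact_force: [0.0, -0.4, 0.7]
opening: -0.0002
```

Call:
{"fn": "arm_command", "kwargs": {
  "plan": [0,0,0.1,0,0,0,0.1,0]
}}

```text
time_s: 3.32
position: [0.5749, 0.222, 0.074]
orientation: [2.423, 1.998, -0.002]
contact_force: [-0.3, 0.2, 2.4]
opening: 0.0001
```

Call:
{"fn": "arm_command", "kwargs": {
  "plan": [0,0,0.05,0,0,0,0.05,0]
}}

```text
time_s: 3.58
position: [0.5749, 0.222, 0.0736]
orientation: [2.423, 1.998, -0.002]
contact_force: [-0.3, -0.2, 1.2]
opening: 0.0003
```

Call:
{"fn": "arm_command", "kwargs": {
  "plan": [0,0,0.1,0,0,0,0.1,0]
}}

```text
time_s: 3.82
position: [0.5749, 0.222, 0.0725]
orientation: [2.423, 1.998, -0.002]
contact_force: [-0.6, -0.1, 1.4]
opening: -0.0001
```

Call:
{"fn": "arm_command", "kwargs": {
  "plan": [0,0,0.1,0,0,0,0.2,0,0,0,0.2,0]
}}

```text
time_s: 4.2
position: [0.5749, 0.222, 0.0705]
orientation: [2.423, 1.998, -0.002]
contact_force: [-0.4, -0.7, 2.2]
opening: -0.0001
```

Call:
{"fn": "arm_command", "kwargs": {
  "plan": [0,0,0.1,0,0,0,0.15,0,0,0,0.15,0,0,0,0.15,0,0,0,0.15,0]
}}

```text
time_s: 4.82
position: [0.5749, 0.222, 0.069]
orientation: [2.423, 1.998, -0.002]
contact_force: [-1.5, 0.4, 3.9]
opening: 0.0003
```

```bash
python3 - <<'E'
from h import *
to(*M,.076,-11);to(*M,.084,-11);
E
```

```text
t 4.83 pos [0.5749 0.222  0.069 ] tooly yaw -10.97 zax [-4.0e-04 -1.3e-03 -1.0e+00] F [-1.51  0.41  3.86] T [0.01 0.12 0.01] op 0.0003 q [-0.59  0.81  0.3   1.75 -0.36  0.64 -0.28]
rows to (0.561, 0.1388, 0.076) shift cm [-8.43  0.22 -0.69] turn 0.001
t 4.83 pos [0.5749 0.222  0.069 ] tooly yaw -10.97 zax [-4.0e-04 -1.3e-03 -1.0e+00] F [-1.51  0.41  3.86] T [0.01 0.12 0.01] op 0.0003 q [-0.59  0.81  0.3   1.75 -0.36  0.64 -0.28]
rows to (0.561, 0.1388, 0.084) shift cm [-8.43  0.22 -1.49] turn 0.001
```

Call:
{"fn": "arm_command", "kwargs": {
  "plan": [0,0,-1,0,0,0,-2,0,-3,0.1,-2.2,0,-6,0.15,-2,0,-8.43,0.22,-1.6,0,-8.43,0.22,-1.0,0,-8.43,0.22,-0.65,0,-8.43,0.22,-0.65,0]
}}

```text
time_s: 5.82
position: [0.5609, 0.1404, 0.0753]
orientation: [-2.422, -2.001, 0.002]
contact_force: [-0.9, 1.0, 0.5]
opening: -0.0002
```

Call:
{"fn": "arm_command", "kwargs": {
  "plan": [0,0,0.1,0,0,0,0.1,0]
}}

```text
time_s: 6.08
position: [0.5609, 0.1412, 0.0743]
orientation: [-2.42, -2.002, 0.001]
contact_force: [0.1, -0.9, 0.0]
opening: 0.0001
```

Call:
{"fn": "arm_command", "kwargs": {
  "plan": [0,0,0.1,0,0,0,0.1,0]
}}

```text
time_s: 6.32
position: [0.561, 0.1411, 0.0737]
orientation: [-2.421, -2.002, 0.001]
contact_force: [-0.4, -0.8, 5.8]
opening: 0.0001
```

Call:
{"fn": "arm_command", "kwargs": {
  "plan": [0,0,0.05,0,0,0,0.05,0]
}}

```text
time_s: 6.58
position: [0.5611, 0.141, 0.0738]
orientation: [-2.421, -2.002, 0.0]
contact_force: [-1.5, -0.9, 5.7]
opening: -0.0001
```

Call:
{"fn": "arm_command", "kwargs": {
  "plan": [0,0,0.05,0,0,0,0.05,0]
}}

```text
time_s: 6.82
position: [0.561, 0.141, 0.0738]
orientation: [-2.421, -2.002, -0.0]
contact_force: [-0.3, -1.0, 4.8]
opening: 0.0006
```

Call:
{"fn": "arm_command", "kwargs": {
  "plan": [0,0,0.05,0,0,0,0.1,0,0,0,0.1,0]
}}

```text
time_s: 7.2
position: [0.5611, 0.1411, 0.0734]
orientation: [-2.421, -2.002, -0.001]
contact_force: [-0.7, -0.4, 6.0]
opening: -0.0001
```

Call:
{"fn": "arm_command", "kwargs": {
  "plan": [0,0,0.05,0,0,0,0.1,0,0,0,0.15,0]
}}

```text
time_s: 7.58
position: [0.5611, 0.1411, 0.0726]
orientation: [-2.421, -2.001, -0.001]
contact_force: [-2.2, 0.2, 7.8]
opening: 0.0001
```

Call:
{"fn": "arm_command", "kwargs": {
  "plan": [0,0,0.15,0,0,0,0.25,0,0,0,0.35,0,0,0,0.4,0,0,0,0.4,0]
}}

```text
time_s: 8.2
position: [0.5612, 0.1411, 0.0698]
orientation: [-2.421, -2.001, -0.002]
contact_force: [-3.5, -0.5, 11.5]
opening: 0.0002
```

Call:
{"fn": "arm_command", "kwargs": {
  "plan": [0,0,0.15,0,0,0,0.22,0,0,0,0.22,0,0,0,0.22,0,0,0,0.22,0,0,0,0.22,0,0,0,0.22,0,0,0,0.22,0]
}}

```text
time_s: 9.2
position: [0.5612, 0.1411, 0.0691]
orientation: [-2.421, -2.0, -0.003]
contact_force: [-3.6, -1.6, 12.6]
opening: -0.0003
```

Call:
{"fn": "arm_command", "kwargs": {
  "plan": [0,0,-1,0,0,0,-2.5,0,0,0,-4,0,0,0,-4,0]
}}

```text
time_s: 9.7
position: [0.5622, 0.1412, 0.1105]
orientation: [-2.421, -2.001, -0.007]
contact_force: [-1.1, 0.3, -0.6]
opening: -0.0001
```

Call:
{"fn": "arm_command", "kwargs": {
  "plan": [0,0,0,0,0,0,0,0,0,0,0,0,0,0,0,0],
  "claw": 6
}}

```text
time_s: 10.2
position: [0.562, 0.1412, 0.1102]
orientation: [-2.421, -2.001, -0.006]
contact_force: [0.6, -0.5, -0.2]
opening: 0.0598
```

```bash
python3 - <<'E'
from h import *
to(.561,.1388,.043,-11)
c=shot('side')
print('pin M area depth');cv2.imwrite('pics/s2.png',cv2.resize(c['color'][130:320,230:400,::-1],None,fx=3.1,fy=3.1,interpolation=cv2.INTER_CUBIC))
E
```

```text
t 10.2 pos [0.562  0.1412 0.1102] tooly yaw -10.86 zax [ 0.0029  0.0029 -1.    ] F [ 0.63 -0.5  -0.25] T [-0.01 -0.01 -0.03] op 0.0598 q [-0.48  0.71  0.3   1.84 -0.33  0.64 -0.17]
rows to (0.561, 0.1388, 0.043) shift cm [-0.27 -0.07  6.72] turn 0.002
pin M area depth
```

View pics/s2.png

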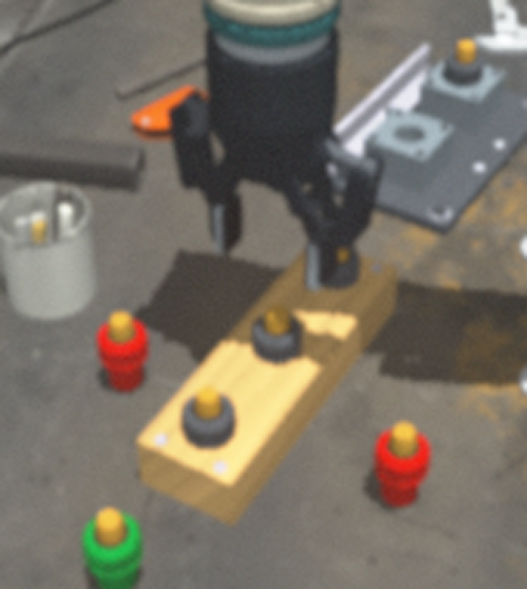

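Call:
{"fn": "arm_command", "kwargs": {
  "plan": [-0.27,-0.07,1,0,-0.27,-0.07,2.5,0,-0.27,-0.07,4,0,-0.27,-0.07,5.3,0,-0.27,-0.07,6.2,0,-0.27,-0.07,6.6,0,-0.27,-0.07,6.6,0]
}}

```text
time_s: 11.12
position: [0.561, 0.1388, 0.0441]
orientation: [-2.421, -2.001, -0.006]
contact_force: [0.0, -0.4, 0.4]
opening: 0.0597
```

```bash
python3 - <<'E'
from h import *
to(.561,.1388,.043,-11)
c=shot('side')
cv2.imwrite('pics/s3.png',cv2.resize(c['color'][180:290,270:370,::-1],None,fx=5,fy=5,interpolation=cv2.INTER_CUBIC))
E
```

```text
t 11.12 pos [0.561  0.1388 0.0441] tooly yaw -10.87 zax [ 0.0029  0.0029 -1.    ] F [ 0.04 -0.38  0.43] T [0.02 0.03 0.01] op 0.0597 q [-0.44  0.8   0.25  1.87 -0.37  0.51 -0.14]
rows to (0.561, 0.1388, 0.043) shift cm [-0.   -0.    0.11] turn 0.002
```

View pics/s3.png

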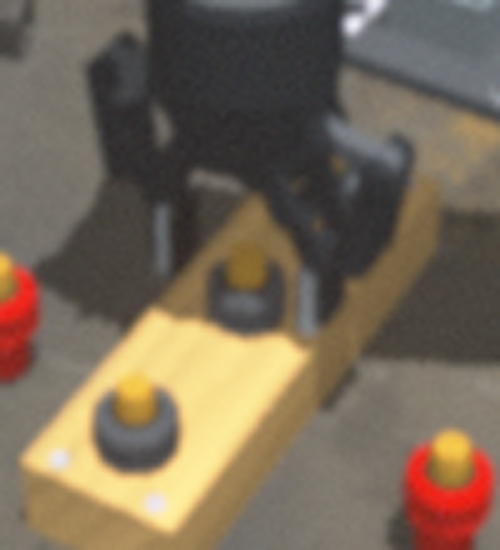

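Call:
{"fn": "arm_command", "kwargs": {
  "plan": [0,0,0.15,0,0,0,0.15,0,0,0,0.15,0,0,0,0.15,0,0,0,0.15,0],
  "claw": 2,
  "grip_force": 60
}}

```text
time_s: 11.8
position: [0.5614, 0.139, 0.0435]
orientation: [-2.422, -2.001, -0.008]
contact_force: [-1.7, 0.1, 5.5]
opening: 0.0316
```

```bash
python3 - <<'E'
from h import *
st()
E
```

```text
t 11.8 pos [0.5614 0.139  0.0435] tooly yaw -10.86 zax [ 0.0038  0.0034 -1.    ] F [-1.65  0.11  5.54] T [ 0.    0.41 -0.03] op 0.0316 q [-0.44  0.8   0.24  1.87 -0.37  0.51 -0.13]
```

Call:
{"fn": "arm_command", "kwargs": {
  "plan": [0,0,0,0,0,0,0,0]
}}

```text
time_s: 12.05
position: [0.5613, 0.139, 0.0436]
orientation: [-2.421, -2.001, -0.008]
contact_force: [-0.5, 0.4, 2.6]
opening: 0.0313
```

```bash
python3 - <<'E'
from h import *
st()
c=shot('side')
cv2.imwrite('pics/s4.png',cv2.resize(c['color'][180:290,270:370,::-1],None,fx=5,fy=5,interpolation=cv2.INTER_CUBIC))
E
```

```text
t 12.05 pos [0.5613 0.139  0.0436] tooly yaw -10.86 zax [ 0.0038  0.0034 -1.    ] F [-0.52  0.36  2.61] T [-0.02  0.17 -0.03] op 0.0313 q [-0.44  0.8   0.24  1.87 -0.37  0.51 -0.13]
```

View pics/s4.png

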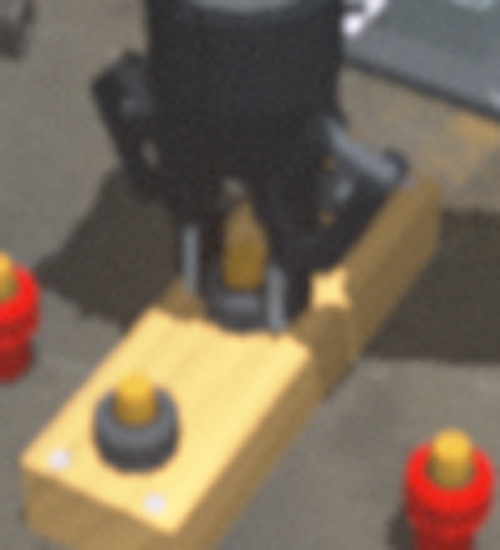

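Call:
{"fn": "arm_command", "kwargs": {
  "plan": [0,0,-0.3,0,0,0,-0.8,0,0,0,-1.5,0,0,0,-2.5,0,0,0,-3.5,0,0,0,-5,0,0,0,-7,0,0,0,-9,0,0,0,-9,0,0,0,-9,0]
}}

```text
time_s: 13.35
position: [0.5606, 0.1388, 0.1334]
orientation: [-2.421, -2.001, -0.007]
contact_force: [-0.6, -0.5, -1.9]
opening: 0.0316
```

```bash
python3 - <<'E'
from h import *
to(*J,.134,-12)
for n in('top','side'): c=shot(n); cv2.imwrite(f'pics/{n}5.png',c['color'][:,:,::-1])
cv2.imwrite('pics/s5.png',cv2.resize(c['color'][130:280,250:400,::-1],None,fx=4,fy=4,interpolation=cv2.INTER_CUBIC))
E
```

```text
t 13.35 pos [0.5606 0.1388 0.1334] tooly yaw -10.85 zax [ 0.0032  0.0035 -1.    ] F [-0.63 -0.51 -1.89] T [-0.01 -0.01 -0.  ] op 0.0316 q [-0.49  0.67  0.32  1.83 -0.32  0.69 -0.18]
rows to (0.545, -0.1283, 0.134) shift cm [-26.52   3.5   -0.16] turn 0.02
```

View pics/s5.png

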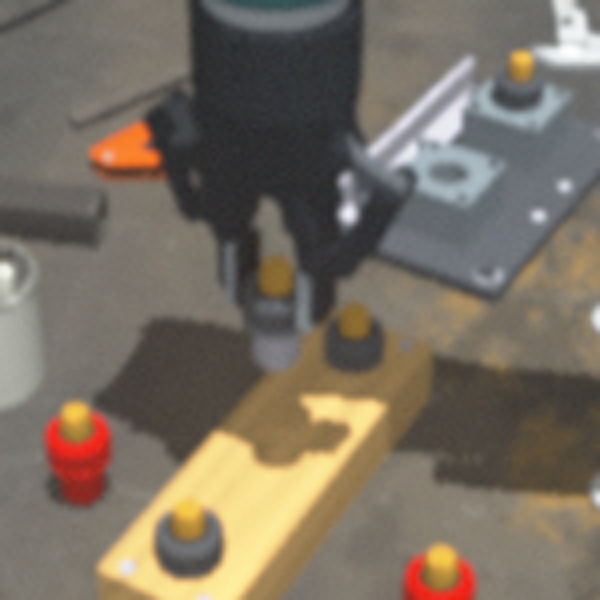

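Call:
{"fn": "arm_command", "kwargs": {
  "plan": [-1.5,0.2,-0.1,0,-4,0.5,-0.1,0,-7.5,1,-0.1,0,-11,1.45,-0.1,0.01,-14.5,1.9,-0.1,0.01,-18,2.4,-0.1,0.02,-21.5,2.85,-0.1,0.02,-24.5,3.25,-0.1,0.02,-26,3.45,-0.1,0.02,-26.5,3.5,-0.1,0.02,-26.5,3.5,-0.1,0.02,-26.5,3.5,-0.1,0.02]
}}

```text
time_s: 14.95
position: [0.545, -0.1266, 0.1328]
orientation: [-2.438, -1.978, -0.006]
contact_force: [0.6, 0.5, -1.6]
opening: 0.0321
```

```bash
python3 - <<'E'
from h import *
to(*J,.084,-12)
for n,b in('top',(150,290,340,500)),('side',(80,230,290,450)):
    c=shot(n); cv2.imwrite(f'pics/{n}6.png',cv2.resize(c['color'][b[0]:b[1],b[2]:b[3],::-1],None,fx=4,fy=4,interpolation=cv2.INTER_CUBIC))
E
```

```text
t 14.95 pos [ 0.545  -0.1266  0.1328] tooly yaw -11.88 zax [ 0.002  0.004 -1.   ] F [ 0.62  0.53 -1.58] T [-0.01 -0.04  0.02] op 0.0321 q [ 0.    0.65  0.28  1.87 -0.28  0.66  0.24]
rows to (0.545, -0.1283, 0.084) shift cm [-0.18  0.03  4.88] turn 0.002
```

View pics/top6.png

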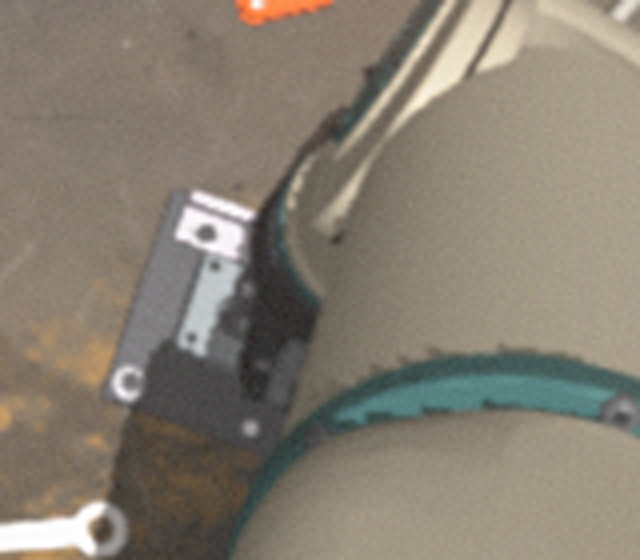

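View pics/side6.png

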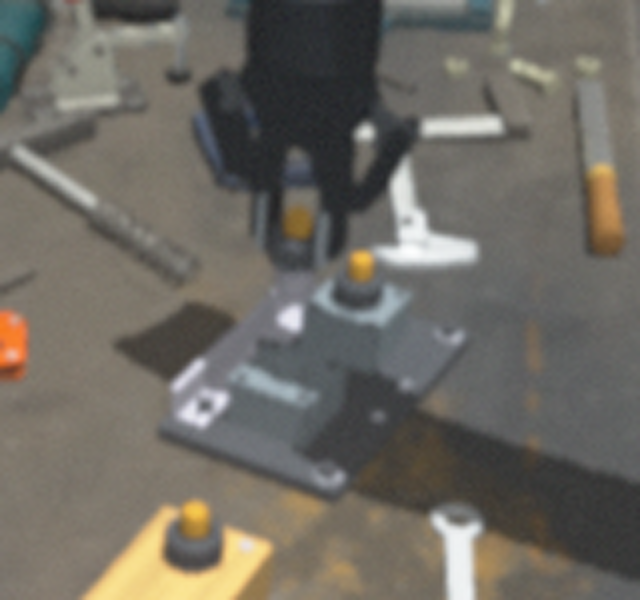

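```bash
python3 - <<'E'
from h import *
c=load('side')
for y in(210,214): print(wz(c,290+298.5/4-.4,80+y/4-.4,.1625).round(4))
print(w(c,290+298/4,80+222/4).round(4))
to(.545,-.128,.079,-12)
E
```

```text
[ 0.5471 -0.1303  0.1625]
[ 0.5457 -0.1257  0.1625]
[ 0.5425 -0.1169  0.1613]
t 15.05 pos [ 0.545  -0.127   0.1329] tooly yaw -11.9 zax [ 0.0021  0.0036 -1.    ] F [ 0.08 -0.41 -2.45] T [-0.01  0.01  0.07] op 0.0318 q [ 0.    0.65  0.28  1.87 -0.28  0.66  0.24]
rows to (0.545, -0.128, 0.079) shift cm [-0.12  0.02  5.39] turn 0.002
```

Call:
{"fn": "arm_command", "kwargs": {
  "plan": [-0.05,0,1,0,-0.1,0,2.5,0,-0.1,0,4,0,-0.1,0,5,0,-0.1,0,5.2,0,-0.1,0,5.2,0]
}}

```text
time_s: 15.8
position: [0.545, -0.1279, 0.0808]
orientation: [-2.439, -1.978, -0.006]
contact_force: [-0.4, -0.6, -1.6]
opening: 0.0318
```

```bash
python3 - <<'E'
from h import *
to(.545,-.128,.074,-12)
c=shot('side')
cv2.imwrite('pics/s7.png',cv2.resize(c['color'][110:210,310:430,::-1],None,fx=6,fy=6,interpolation=cv2.INTER_CUBIC))
E
```

```text
t 15.8 pos [ 0.545  -0.1279  0.0808] tooly yaw -11.91 zax [ 0.0022  0.0036 -1.    ] F [-0.4  -0.59 -1.59] T [0.01 0.03 0.02] op 0.0318 q [ 0.03  0.73  0.24  1.9  -0.31  0.55  0.27]
rows to (0.545, -0.128, 0.074) shift cm [-0.01  0.01  0.68] turn 0.002
```

View pics/s7.png

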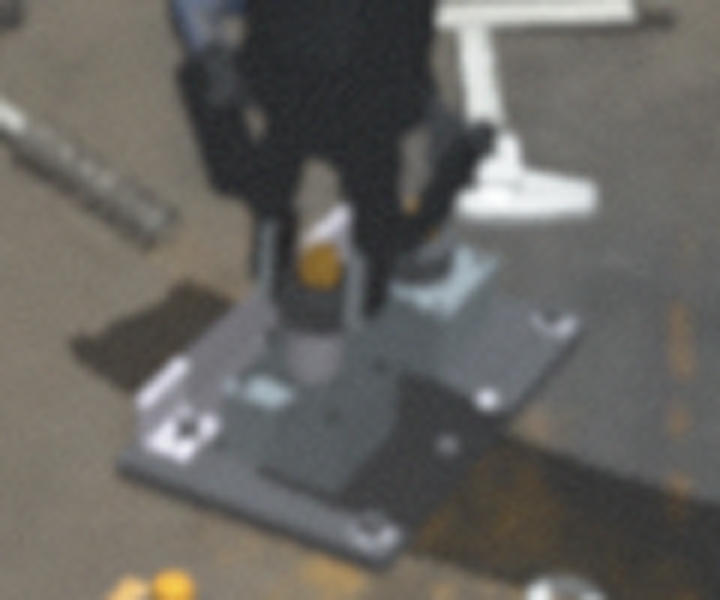

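Call:
{"fn": "arm_command", "kwargs": {
  "plan": [0,0,0.3,0,0,0,0.6,0,0,0,0.8,0,0,0,0.8,0]
}}

```text
time_s: 16.35
position: [0.545, -0.1278, 0.0729]
orientation: [-2.439, -1.978, -0.006]
contact_force: [-0.2, 0.4, -2.5]
opening: 0.0318
```

Call:
{"fn": "arm_command", "kwargs": {
  "plan": [0,0,0.2,0,0,0,0.4,0,0,0,0.4,0]
}}

```text
time_s: 16.73
position: [0.545, -0.1279, 0.0688]
orientation: [-2.439, -1.978, -0.006]
contact_force: [0.2, -1.2, -2.4]
opening: 0.032
```

Call:
{"fn": "arm_command", "kwargs": {
  "plan": [0,0,0.3,0,0,0,0.6,0,0,0,0.9,0,0,0,1.2,0,0,0,1.5,0,0,0,1.7,0,0,0,1.7,0]
}}

```text
time_s: 17.6
position: [0.545, -0.1279, 0.0516]
orientation: [-2.439, -1.978, -0.006]
contact_force: [0.8, -1.0, -2.4]
opening: 0.0317
```

Call:
{"fn": "arm_command", "kwargs": {
  "plan": [0,0,0.1,0,0,0,0.2,0,0,0,0.2,0]
}}

```text
time_s: 17.98
position: [0.545, -0.1279, 0.0496]
orientation: [-2.439, -1.978, -0.006]
contact_force: [0.2, -0.1, -1.2]
opening: 0.0314
```

Call:
{"fn": "arm_command", "kwargs": {
  "plan": [0,0,0.1,0,0,0,0.15,0,0,0,0.15,0]
}}

```text
time_s: 18.35
position: [0.545, -0.128, 0.0495]
orientation: [-2.439, -1.978, -0.007]
contact_force: [-3.6, 0.6, 10.7]
opening: 0.0318
```

Call:
{"fn": "arm_command", "kwargs": {
  "plan": [0,0,0,0,0,0,0,0]
}}

```text
time_s: 18.6
position: [0.5451, -0.128, 0.0496]
orientation: [-2.439, -1.978, -0.007]
contact_force: [-0.3, 0.2, 2.2]
opening: 0.0315
```

Call:
{"fn": "arm_command", "kwargs": {
  "plan": [0,0,0,0,0,0,0,0,0,0,0,0,0,0,0,0],
  "claw": 6
}}

```text
time_s: 19.1
position: [0.5451, -0.1279, 0.0496]
orientation: [-2.439, -1.978, -0.007]
contact_force: [-0.6, -0.4, -0.2]
opening: 0.0596
```

Call:
{"fn": "arm_command", "kwargs": {
  "plan": [0,0,-0.5,0,0,0,-1.5,0,0,0,-3,0,0,0,-4.5,0,0,0,-5.5,0,0,0,-5.5,0]
}}

```text
time_s: 19.85
position: [0.5456, -0.1282, 0.1057]
orientation: [2.44, 1.979, 0.009]
contact_force: [0.1, -0.3, -0.1]
opening: 0.0599
```

Call:
{"fn": "arm_command", "kwargs": {
  "plan": [0,0,0,0,0,0,0,0,0,0,0,0,0,0,0,0],
  "claw": 0
}}

```text
time_s: 20.35
position: [0.5455, -0.1282, 0.1054]
orientation: [2.44, 1.979, 0.009]
contact_force: [1.4, -0.3, 0.9]
opening: -0.0002
```

```bash
python3 - <<'E'
from h import *
to(.545,-.128,.0825,-12)
c=shot('side')
cv2.imwrite('pics/s8.png',cv2.resize(c['color'][110:210,310:430,::-1],None,fx=6,fy=6,interpolation=cv2.INTER_CUBIC))
E
```

```text
t 20.35 pos [ 0.5455 -0.1282  0.1054] tooly yaw -11.91 zax [ 0.0044  0.0035 -1.    ] F [ 1.39 -0.28  0.93] T [ 0.02  0.   -0.03] op -0.0002 q [ 0.02  0.69  0.26  1.89 -0.3   0.6   0.26]
rows to (0.545, -0.128, 0.0825) shift cm [-0.   -0.06  2.29] turn 0.002
```

View pics/s8.png

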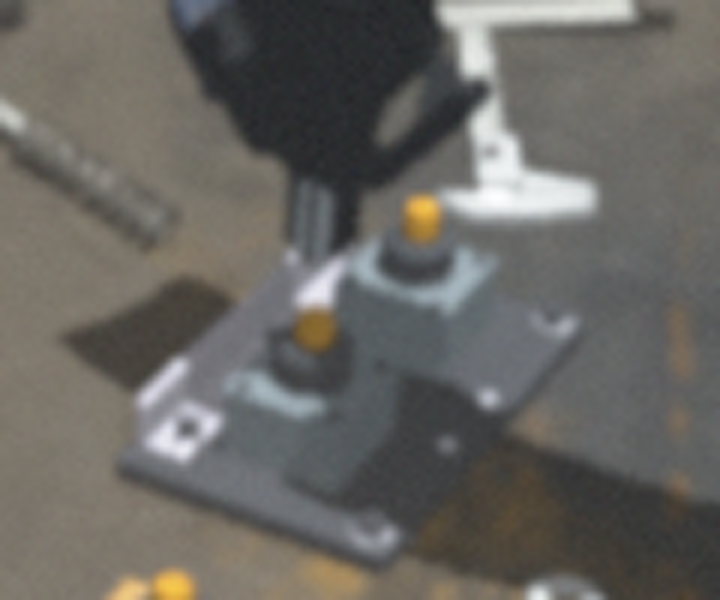

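Call:
{"fn": "arm_command", "kwargs": {
  "plan": [0,-0.06,1,0,0,-0.06,1.8,0,0,-0.06,2.3,0,0,-0.06,2.3,0]
}}

```text
time_s: 20.9
position: [0.5446, -0.128, 0.0818]
orientation: [-2.439, -1.978, -0.008]
contact_force: [-0.4, 0.0, -0.8]
opening: 0.0001
```

Call:
{"fn": "arm_command", "kwargs": {
  "plan": [0,0,0.1,0,0,0,0.2,0,0,0,0.3,0,0,0,0.4,0,0,0,0.4,0]
}}

```text
time_s: 21.52
position: [0.5449, -0.128, 0.0786]
orientation: [-2.44, -1.978, -0.009]
contact_force: [-1.7, 0.2, 7.3]
opening: -0.0004
```

Call:
{"fn": "arm_command", "kwargs": {
  "plan": [0,0,0.15,0,0,0,0.25,0,0,0,0.35,0,0,0,0.45,0,0,0,0.5,0,0,0,0.5,0,0,0,0.5,0,0,0,0.5,0,0,0,0.5,0,0,0,0.5,0,0,0,0.5,0,0,0,0.5,0]
}}

```text
time_s: 23.02
position: [0.5449, -0.1281, 0.0751]
orientation: [-2.44, -1.978, -0.01]
contact_force: [-3.4, 0.7, 12.3]
opening: -0.0005
```

Call:
{"fn": "arm_command", "kwargs": {
  "plan": [0,0,-0.5,0,0,0,-2,0,0,0,-4,0,0,0,-7,0,0,0,-10,0,0,0,-13,0,0,0,-13,0,0,0,-13,0]
}}

```text
time_s: 24.02
position: [0.5439, -0.1283, 0.2048]
orientation: [-2.44, -1.978, -0.01]
contact_force: [-0.4, 0.3, 0.5]
opening: 0.0001
```

```bash
python3 - <<'E'
from h import *
st()
for n in('top','side'): c=shot(n); cv2.imwrite(f'pics/{n}9.png',c['color'][:,:,::-1])
cv2.imwrite('pics/s9.png',cv2.resize(c['color'][100:320,220:430,::-1],None,fx=2.7,fy=2.7,interpolation=cv2.INTER_CUBIC))
E
```

```text
t 24.02 pos [ 0.5439 -0.1283  0.2048] tooly yaw -11.92 zax [ 0.0042  0.0044 -1.    ] F [-0.44  0.25  0.54] T [-0.03 -0.    0.02] op 0.0001 q [-0.03  0.55  0.32  1.81 -0.24  0.81  0.21]
```

View pics/s9.png

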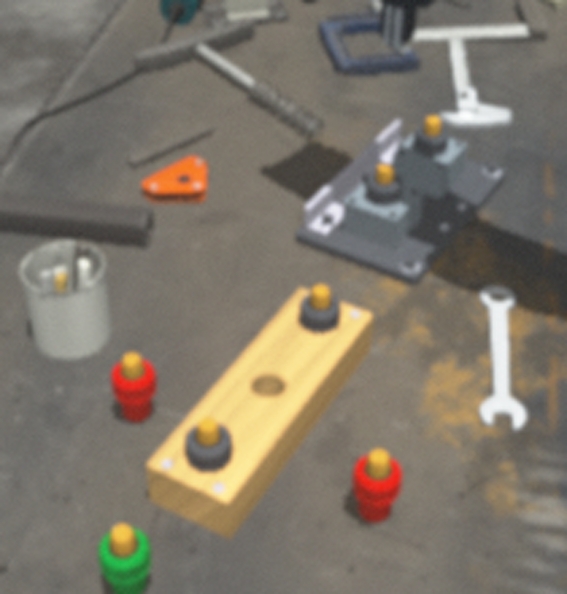

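View pics/top9.png

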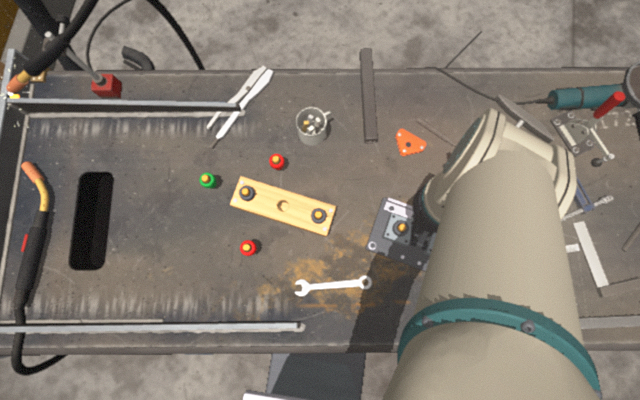

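The side view shows the moved locator seated in the jig block (crop about 385,185) with its pin out. The other two are still in the rack, the middle bore is empty, and the cup, magnet square, spanner and look-alikes haven't moved. The arm is clear of everything.

```bash
python3 -c "
from station import sign_off; print(sign_off())"
```

```text
the job is handed in; nothing more can be done
None
```

The sound locator is now fully home in the jig's empty bore and still springs. I handed the job in at about 24 s.

- **Testing:** I pushed the rack locator farthest from the jig first. It gave only about 4 N at 5 mm, so it is the tired one. The middle one gave 12.6 N at about 4.9 mm, held for a second, so it is the sound one. I did not push the third, as the sound one was already found.
- **Fitting:** I moved the middle locator to the jig bore and it went in without resistance. A light push of about 11 N moved it no further, with the tool at the height I expected for the collar resting on the block.
- **Final spring check:** With the pin held about 4.9 mm in for a second, it pushed back with 12.3 N. It had sprung back out in the last picture.
- **Last checks:** The last pictures show the other two locators still in the rack. The cup, magnet square, spanner and coloured look-alikes are where they were, and the gripper is empty and about 12 cm above the pin.
- **Small deviations:** My first push on the middle pin was about 2 mm off its centre. The gripper read 31.6 mm on the 34 mm collar, but the hold was steady throughout. No check failed.

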